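Lock a bench lathe's spindle with its index pin

TASK

Lock the small lathe's spindle so that its chuck can be unscrewed: leave the red-headed index pin standing fully home in the bore on top of the headstock, down in the hidden notch of the spindle. Bring the notch up under the bore by turning the free-running hand wheel with a fingertip on its rim; the yellow stripe there shows only roughly where the notch is, so feel for it with the pin. Use a light touch (no push on pin or lathe over about 10 N), and leave the jar, tape measure, glue bottle and wax tin as they stand.

Things in the scene. Friction and masses are not known exactly. Their poses are not given: they have to be found in the camera images.
- lathe: Small green bench lathe, fixed; origin on the bench under the index bore, z up. Spindle level along its y axis: hand wheel at +y, chuck and bed at -y, front panel at -x. Headstock 124 x 134 mm, top 195 mm above the bench; chuck top 168 mm. Inside, the steel spindle drum (radius 40 mm) turns with the wheel; its top is 29 mm below the bore's mouth. It has one notch, 13 mm wide.
- bore (a point): Centre of the mouth of the vertical index bore (11.6 mm wide, 34 mm deep), in a square steel bush on top of the headstock, 199 mm above the bench. A pin in the bore rides by its own weight on the drum and drops 14 mm further when the notch comes beneath at a slow turn (rim under about 0.1 m/s); that locks the wheel to about 0.1 rad of play.
- wheel_centre (a point): Centre of the black hand wheel: solid disc, radius 55 mm, rim 22 mm wide along the lathe's y axis, top about 185 mm above the bench, hard bare plastic; it runs 1.5 mm out of true, so the rim rises and falls by that as it turns. Turns endlessly either way and almost freely (drag about 0.015 N m, coasts a little). 50 mm are free between it and the headstock. This point stays put as the wheel turns.
- wheel_mark (a point): Yellow paint stripe across the rim of the hand wheel, at radius 54 mm, turning with it; it starts on the lower half. The notch lies at the same angle round the spindle as the stripe, give or take 0.35 rad (the wheel has been off and refitted since it was painted).
- pin_head (a point): Centre of the index pin's red knurled head (24 mm across, 24 mm tall); z along the pin, up. Below this point: 12 mm of head, 8 mm of collar (18 mm across), 43 mm of steel shank (10 mm thick, tapered to 6 mm at the tip); 90 g. Fully home the collar sits on the bush and this point is 20 mm above the bore's mouth; riding on the drum, 34 mm. Starts upright in the block.
- pin_block: Drilled wooden block, 80 x 50 x 34 mm, fixed, origin at the centre of its underside; the pin stands in the hole 18 mm from its centre towards its -x, 28 mm deep, 1.6 mm wider than the shank.
- jar: Bystander: screw jar with blue lid, 62 x 60 x 90 mm, origin at the centre of its underside.
- tape: Bystander: red and black pocket tape measure standing, 42 x 81 x 66 mm, origin at the centre of its underside.
- wax: Bystander: round tin with gold lid, 77 mm across, 33 mm tall, origin at the centre of its underside.
- glue: Bystander: small blue dropper bottle with red cap, 27 mm across, 62 mm tall, origin at the centre of its underside.

How it is judged:
By the outcome, as a careful person would: the job done as asked, in the order asked, and still so for the second after the job is handed in, with the robot touching nothing.
It also fails if it takes over 67 s, if anything falls off the work surface, if the arm or the gripper's body presses on something with over 40 N, if the wrist force passes 120 N, or if a joint passes its speed limit or range.

ROBOT

A 6-joint arm with a two-finger parallel gripper is mounted at the origin on the work surface; the furniture and walls round the work are solid. World frame = base frame: x ahead of the robot, y to its left, z up, the work surface at z = 0. Lengths are in mm, angles in degrees, forces in N, time in s.
With the tool pointing down it reaches from about 350 to 850 mm from the base axis. Payload 8.1 kg.
Tool frame: the origin (TCP) lies at the centre of the arm's flange, where the gripper is bolted on; the fingertips stand 173 mm ahead of it and the grasp point (between the pads) lies 155 mm ahead of it; z points along the fingers, y is the line along which they close (so a half turn about z gives the same grasp; the last joint's range is limited). The gripper opens to 85 mm and grips with 20 to 120 N. Pads are 22 mm wide; open, the fingers measure 114 mm over their backs; the gripper's body (76 mm by 85 mm) begins 54 mm behind the grasp point. The pads swing forward as they close: fully open they stand 13 mm farther back than shut.
Start: joints at [58.247, 7.471, 85.268, -0, 87.261, -4.893], TCP at [271.071, 535.283, 404.692] pointing down, gripper open.
Joint ranges: [-169.43, 169.43], [-51.17, 129.36], [1.28, 143.12], [-76.62, 256.62], [0, 156.53], [-152.29, 152.29]. Speed limits (degrees/s): [136.94, 136.94, 159.86, 180, 180, 180].

INTERFACE

Orientations are given as [roll, pitch, yaw] about the fixed x, y, z axes, in that order (R = Rz(yaw) Ry(pitch) Rx(roll)).
In Python, from bench import * gives the robot as it stands.
- The arm moves only by the shell command python3 -m jog 'ROWS' [FORCE]. ROWS is text: rows parted by semicolons, each of 7 numbers parted by spaces: the shift along the tool's x, y, z scaled (see below), then the turn, a rotation vector about the tool's x, y, z scaled (see below), then the closure, from -1 (fully open) to 1 (shut). In form: tx ty tz wx wy wz hand; .... A call has 1 to 5 rows; each row shifts and turns the commanded pose from where the row before left it, along the tool's axes as they then stand; what a row does not reach is not made up. The controller multiplies each number of a shift by 0.1 m and each number of a turn by 60 degrees. A row lasts 1/8 s, in which the tool goes at most 62.5 mm and 10.7 degrees, less where a joint would pass 70% of its speed; a pose out of reach is approached as far as the arm can. A call with a number of a shift or a turn outside -1 to 1 is refused whole. A call with a gripper value outside its range is refused whole. The fingers move at their own pace and stop on an object; FORCE is the grip in N (left out, the last holds). Time passes only in rows, so rows that do not move let the fingers close. It gives the time, the measured TCP pose, the force, the opening and the grip force at its end, in the units of the state.
- sense(): the state, without advancing time (a new reading comes with each control period).
- snapshot(name): name is "side" or "top" or "wrist"; returns a dict with "img" (384x512x3 uint8, red, green, blue), "fx", "fy", "cx", "cy" (pixels), "dist" ([k1, k2, p1, p2, k3] as OpenCV has them; the pictures are not rectified), "extrinsics" (4x4, takes a point from camera to world coordinates). Camera axes: x right, y down, z forward; pixel columns grow to the right and rows downward; lengths in mm; the calibration is good to about 2 mm. A picture is of the moment at which its call begins. There is no depth.
- hand_in(): hands the job in; it is judged then, once.
The state is a dict: "time": time; "joint_pos": joint angles; "qd": joint speeds; "joint_efforts": joint torques, N m; "tool_pos": TCP position; "tcp_rot": TCP orientation; "ft_force": force on the tool from outside, world axes, zero at the start; "wrist_torque": the same for the moment, N m; "finger_gap": finger opening in mm; "grip_force": force on a finger pad.
Only numpy, scipy, OpenCV 4.12 (cv2) and the standard library are available. Lean on these libraries where they do the work, as an engineer would, in place of code of your own. Each camera call takes 0.05 s, during which the arm holds its last target. There are 200 camera calls.

## Working session

There is one attempt and no reset: what is moved stays moved. The work goes in short steps, Python scripts to look and compute and a shell command to move; the robot and the scene stay as the last step left them, time stands still between calls to the robot, and variables do not carry over. Pictures are saved under pics/ and viewed, at most 10 in all, crops included, and the job is handed in when it is done.

```bash
ls; mkdir -p pics
python3 - <<'E'
from bench import *
import cv2,numpy as np
s=sense();print(s)
ims=[]
for n in ("side","top","wrist"):
    d=snapshot(n);cv2.imwrite(f"pics/{n}0.png",d["img"][:,:,::-1])
    print(n,d["fx"],d["fy"],d["cx"],d["cy"],d["dist"]);print(np.round(d["extrinsics"],4).tolist())
E
```

```text
pics
{'time': 0.0, 'joint_pos': array([ 5.82463550e+01,  7.51457911e+00,  8.53282613e+01,  1.17941523e-03,
        8.72625347e+01, -4.89206217e+00]), 'qd': array([-0.03277157, -0.00920213, -0.04103296,  0.01972038, -0.07785301,
        0.02155788]), 'joint_efforts': array([-2.51563026e-03, -5.69383264e+01, -5.00552559e+01, -4.25537492e-04,
        1.47849019e-02, -3.02324872e-05]), 'tool_pos': array([270.94869309, 535.08227287, 403.6594192 ]), 'tcp_rot': array([-1.79895109e+02, -1.01599359e-02,  1.53138350e+02]), 'ft_force': array([-0.7391608 , -0.72150789,  0.168753  ]), 'wrist_torque': array([-0.02391182, -0.02935951, -0.0289938 ]), 'grip_force': 0.0, 'finger_gap': 85.43018248244736}
side 476.5712245993232 476.5712245993232 251.49099494842093 192.27879526598167 [0.04472404 0.         0.         0.         0.        ]
[[0.941, -0.2062, 0.2683, 98.834], [-0.3381, -0.6034, 0.7222, -840.5999], [0.013, -0.7703, -0.6375, 965.1652], [0.0, 0.0, 0.0, 1.0]]
top 466.1592471975691 466.1592471975691 259.0863256133406 192.61519075160516 [-0.18426392  0.          0.          0.          0.        ]
[[-0.0215, -0.9911, 0.131, 291.9889], [-0.9997, 0.0225, 0.0068, 86.9755], [-0.0097, -0.1308, -0.9914, 1387.8498], [0.0, 0.0, 0.0, 1.0]]
wrist 267.7028194653925 267.7028194653925 256.5154200785107 193.57977332391545 [0.01906802 0.         0.         0.         0.        ]
[[0.4514, 0.862, 0.2307, 211.9238], [0.8923, -0.4354, -0.1193, 565.7001], [-0.0024, 0.2597, -0.9657, 373.0228], [0.0, 0.0, 0.0, 1.0]]
```

View pics/side0.png

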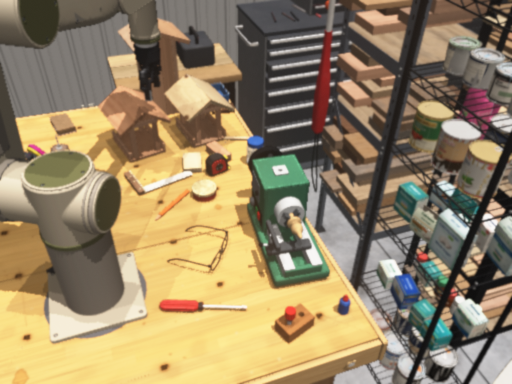

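View pics/top0.png

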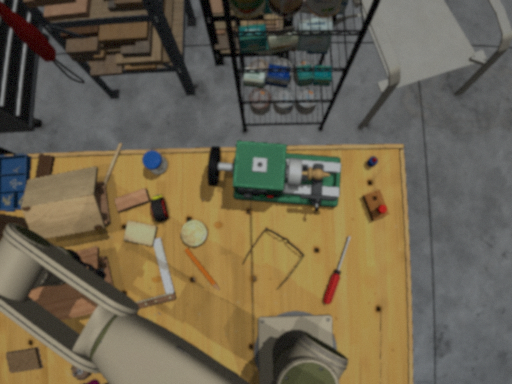

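Side view: bush at about (280,170), pin head (291,313), wheel half hidden at (262,155). Top view: bush (260,163), wheel (214,167), pin (381,209), tape (158,209) and jar (152,160) left of the wheel, glue (372,161).

```bash
cat > h.py <<'E'
from bench import *
import cv2,numpy as np
from scipy.spatial.transform import Rotation as R
def ray(d,p):
    K=np.array([[d["fx"],0,d["cx"]],[0,d["fy"],d["cy"]],[0,0,1]])
    u=cv2.undistortPoints(np.array([[p]],float),K,np.array(d["dist"]))[0,0]
    E=np.array(d["extrinsics"]);v=E[:3,:3]@[u[0],u[1],1]
    return E[:3,3],v/np.linalg.norm(v)
def plane(d,p,z):
    o,v=ray(d,p);return o+v*(z-o[2])/v[2]
def tri(d1,p1,d2,p2):
    o1,v1=ray(d1,p1);o2,v2=ray(d2,p2)
    t=np.linalg.lstsq(np.c_[v1,-v2],o2-o1,rcond=None)[0]
    a=o1+t[0]*v1;b=o2+t[1]*v2
    return (a+b)/2,np.linalg.norm(a-b)
def proj(d,X):
    E=np.linalg.inv(np.array(d["extrinsics"]));K=np.array([[d["fx"],0,d["cx"]],[0,d["fy"],d["cy"]],[0,0,1]])
    return cv2.projectPoints(np.array([X],float),cv2.Rodrigues(E[:3,:3])[0],E[:3,3],K,np.array(d["dist"]))[0][0,0]
def blob(mask,near,rad=25):
    m=mask.astype(np.uint8);n,l,s,c=cv2.connectedComponentsWithStats(m)
    return sorted([(round(float(np.hypot(*(c[i]-near))),1),int(s[i,4]),np.round(c[i],2).tolist(),s[i,:4].tolist()) for i in range(1,n) if s[i,4]>4 and np.hypot(*(c[i]-near))<rad])
E
python3 - <<'E'
from h import *
S=snapshot("side");T=snapshot("top")
def hsv(d):return cv2.cvtColor(d["img"],cv2.COLOR_RGB2HSV).astype(int)
for n,d,pp,bp,gp in (("side",S,(291,313),(280,170),(345,305)),("top",T,(381,209),(260,163),(372,161))):
    h=hsv(d);H,s,v=h[...,0],h[...,1],h[...,2]
    red=((H<6)|(H>174))&(s>150)&(v>90)
    print(n,"red",blob(red,pp,15),"glue red",blob(red,gp,15))
    print("white",blob((s<60)&(v>150),bp,15))
    print("blue",blob((H>100)&(H<125)&(s>120),gp,12))
    print("green",[b for b in blob((H>60)&(H<95)&(s>100),bp,40) if b[1]>100])
a=[cv2.resize(S["img"][135:215,225:325],None,fx=4,fy=4,interpolation=cv2.INTER_CUBIC),cv2.resize(T["img"][135:215,200:300],None,fx=4,fy=4,interpolation=cv2.INTER_CUBIC)]
b=[cv2.resize(S["img"][290:350,250:350],None,fx=4,fy=4,interpolation=cv2.INTER_CUBIC),cv2.resize(T["img"][180:240,310:410],None,fx=4,fy=4,interpolation=cv2.INTER_CUBIC)]
cv2.imwrite("pics/c1.png",np.vstack([np.hstack(a),np.hstack(b)])[:,:,::-1])
E
```

```text
side red [(0.9, 106, [290.1, 312.81], [286, 307, 10, 14])] glue red [(6.8, 20, [345.25, 298.25], [343, 296, 5, 5])]
white [(0.5, 149, [279.81, 169.54], [272, 164, 17, 12])]
blue [(1.5, 29, [344.55, 303.52], [341, 301, 8, 6])]
green [(10.1, 632, [289.98, 171.58], [271, 155, 37, 32])]
top red [(0.9, 50, [381.78, 208.54], [378, 205, 8, 8])] glue red []
white [(1.5, 130, [259.2, 164.22], [253, 158, 13, 13])]
blue [(2.1, 17, [370.53, 162.47], [369, 160, 5, 5])]
green [(8.4, 2443, [265.13, 169.68], [234, 141, 105, 63])]
```

View pics/c1.png

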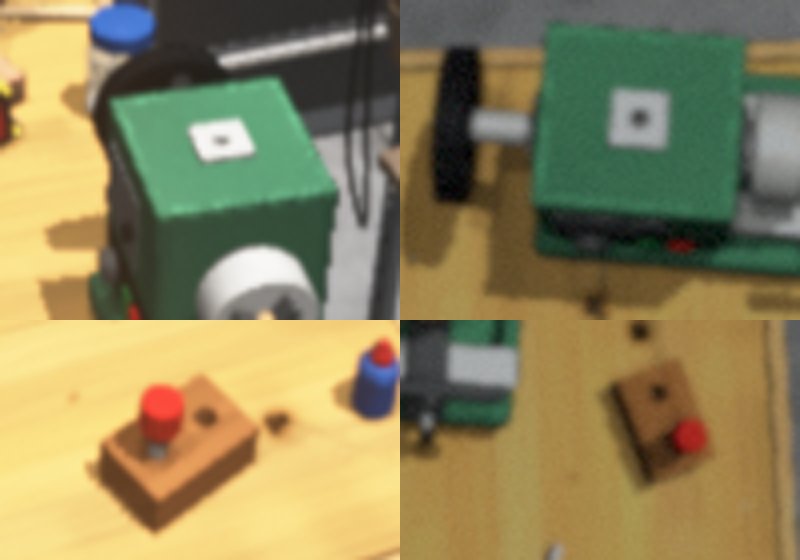

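The crop shows the bush hole at about (279.8,169.5) side and (259.4,164.2) top. The pin stands upright in the block, with an empty second hole beside it, and the wheel disc is at about (214,166) in top.

Run:
```python
from h import *
S=snapshot("side");T=snapshot("top")
print("bore",tri(S,(279.85,169.5),T,(259.3,164.2)),plane(S,(279.85,169.5),199),plane(T,(259.3,164.2),199))
print("pin",tri(S,(290.6,313),T,(381.6,208.5)),plane(S,(290.6,313),69),plane(T,(381.6,208.5),69))
# block second hole, z=34
print("hole2",plane(S,(301.1,316.0-2),34),plane(T,(374.2,198.1),34))
# headstock top corners in top image at z195
for p in ((237.2,141.5),(285.7,144.5),(285,188),(236.3,186)): print("corner",plane(T,p,195))
# wheel top-edges
for p in ((213,147),(219,147),(209,184.5),(217,184.5)): print("wheel",plane(T,p,130))
# wheel top seen in top img
```

```text
bore (array([524.44149294,  92.69475825, 199.11191518]), np.float64(2.0357948162226283)) [525.56607422  92.77044619 199.        ] [523.46815905  92.98076368 199.        ]
pin (array([ 413.77351676, -255.34405179,   68.46879574]), np.float64(2.962693731368224)) [ 415.07437643 -255.94234387   69.        ] [ 412.29767675 -254.74242888   69.        ]
hole2 [ 449.54857421 -243.71677908   34.        ] [ 446.87142056 -243.11960343   34.        ]
corner [586.38256665 149.74339719 195.        ]
corner [575.29111254  22.65611396 195.        ]
corner [460.15114233  27.93530462 195.        ]
corner [468.25303864 153.75824489 195.        ]
wheel [588.56959668 220.51401912 130.        ]
wheel [588.11637888 203.83315308 130.        ]
wheel [483.75013698 232.18193004 130.        ]
wheel [483.23234563 210.19844978 130.        ]
```

```bash
python3 -m jog '0 0 0 0 0 0.1754 -1;0 0 0 0 0 0.1754 -1;0 0 0 0 0 0.1754 -1;0 0 0 0 0 0.1754 -1;0 0 0 0 0 0.1754 -1' 20
python3 -m jog '0 0 0 0 0 0.1754 -1;-0.608 0.11 0 0 0 0 -1;-0.608 0.11 0 0 0 0 -1;-0.608 0.11 0 0 0 0 -1;-0.608 0.11 0 0 0 0 -1'
python3 -m jog '-0.608 0.11 0 0 0 0 -1;-0.608 0.11 0 0 0 0 -1;-0.608 0.11 0 0 0 0 -1;-0.608 0.11 0 0 0 0 -1;-0.608 0.11 0 0 0 0 -1'
python3 -m jog '-0.608 0.11 0 0 0 0 -1;-0.608 0.11 0 0 0 0 -1;-0.608 0.11 0 0 0 0 -1;-0.608 0.11 0 0 0 0 -1'
```

```text
time: 0.98
tool_pos: [271.1, 535.3, 404.6]
tcp_rot: [-180.0, 0.0, 100.2]
ft_force: [0.3, 0.6, 0.2]
finger_gap: 85.0
grip_force: 0.0
time: 1.6
tool_pos: [315.0, 290.3, 404.7]
tcp_rot: [180.0, -0.0, 90.0]
ft_force: [0.5, -0.0, 1.4]
finger_gap: 85.0
grip_force: 0.0
time: 2.22
tool_pos: [369.8, -13.9, 405.1]
tcp_rot: [179.9, 0.0, 90.0]
ft_force: [1.0, 0.4, -0.1]
finger_gap: 85.7
grip_force: 0.0
time: 2.72
tool_pos: [413.9, -257.4, 405.0]
tcp_rot: [179.9, 0.0, 90.0]
ft_force: [0.7, -0.1, 0.2]
finger_gap: 85.4
grip_force: 0.0
```

Run:
```python
from h import *
W=snapshot("wrist");S=snapshot("side");T=snapshot("top");s=sense();print(s["tool_pos"],np.round(W["extrinsics"],3).tolist())
h=cv2.cvtColor(W["img"],cv2.COLOR_RGB2HSV).astype(int)
red=((h[...,0]<6)|(h[...,0]>174))&(h[...,1]>150)&(h[...,2]>70)
p=proj(W,(413.8,-255.3,69));print(p,blob(red,p,60))
for b in blob(red,p,60)[:1]: print(plane(W,b[2],71))
cv2.imwrite("pics/w1.png",W["img"][:,:,::-1])
```

```text
[ 413.74930964 -257.67362089  403.72543506] [[1.0, -0.0, 0.001, 413.517], [-0.0, -0.965, -0.261, -190.775], [0.001, 0.261, -0.965, 374.231], [0.0, 0.0, 0.0, 1.0]]
[256.59493779 178.68328799] [(2.8, 354, [253.95, 179.52], [243, 168, 23, 23])]
[ 410.7382544  -255.86401341   71.        ]
```

View pics/w1.png

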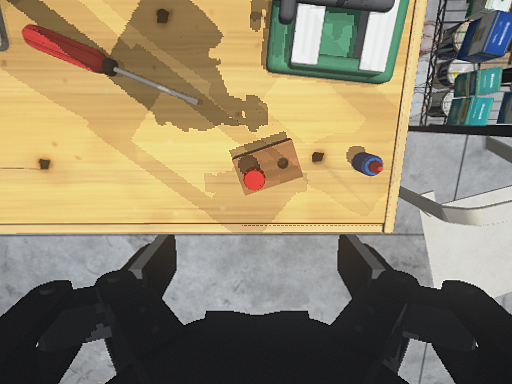

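Wrist view: pin head at (254,179.5), fingers symmetric about column 256, glue bottle (370,163).

```bash
python3 -m jog '0.018 -0.023 0.38 0 0 0 -1;0 0 0.38 0 0 0 -1;0 0 0.38 0 0 0 -1;0 0 0 0 0 0 -1'
python3 - <<'E'
from h import *
W=snapshot("wrist");s=sense();print(s["tool_pos"])
h=cv2.cvtColor(W["img"],cv2.COLOR_RGB2HSV).astype(int)
red=((h[...,0]<6)|(h[...,0]>174))&(h[...,1]>150)&(h[...,2]>70)
p=proj(W,(411.5,-255.5,72));print(p,blob(red,p,80))
for b in blob(red,p,80)[:1]: print(plane(W,b[2],72))
# finger inner edges: dark pixels per row, rows 240..300
g=W["img"].max(2).astype(int)
cv2.imwrite("pics/w2.png",W["img"][:,:,::-1])
E
```

```text
time: 3.38
tool_pos: [410.5, -251.4, 287.9]
tcp_rot: [-179.7, -0.2, 90.1]
ft_force: [-0.3, -0.8, -0.2]
finger_gap: 85.7
grip_force: 0.0
[ 411.36814689 -252.18908332  290.27383561]
[259.93855309 221.93431717] [(0.6, 935, [259.54, 221.53], [242, 200, 35, 40]), (20.0, 9, [247.67, 206.11], [246, 204, 5, 6])]
[ 411.20488475 -255.18400803   72.        ]
```

View pics/w2.png

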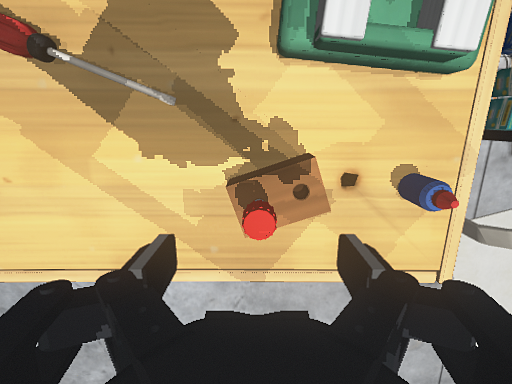

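Pin head at (259.5,221.5), i.e. (411.2,-255.2) in the world; hand centred in x, 3 mm off in y.

```bash
python3 -m jog '-0.03 0 0.21 0 0 0 -1;0 0 0.21 0 0 0 -1;0 0 0.2 0 0 0 -1;0 0 0 0 0 0 -1;0 0 0 0 0 0 -1'
python3 - <<'E'
from h import *
W=snapshot("wrist");s=sense();print(s["tool_pos"],s["tcp_rot"])
h=cv2.cvtColor(W["img"],cv2.COLOR_RGB2HSV).astype(int)
red=((h[...,0]<6)|(h[...,0]>174))&(h[...,1]>150)&(h[...,2]>70)
p=proj(W,(411.2,-255.2,72));print(p,blob(red,p,80))
for b in blob(red,p,80)[:1]: print(plane(W,b[2],74))
cv2.imwrite("pics/w3.png",W["img"][:,:,::-1])
E
```

```text
time: 4.05
tool_pos: [412.6, -256.8, 231.0]
tcp_rot: [179.9, 0.1, 90.0]
ft_force: [0.8, -1.1, 0.2]
finger_gap: 85.5
grip_force: 0.0
[ 412.57787586 -256.81952063  230.91083141] [1.79854720e+02 1.13071484e-01 9.00071063e+01]
[254.02569639 249.0957575 ] [(2.4, 2247, [253.21, 246.89], [229, 217, 50, 60])]
[ 410.79698134 -252.9378227    74.        ]
```

View pics/w3.png

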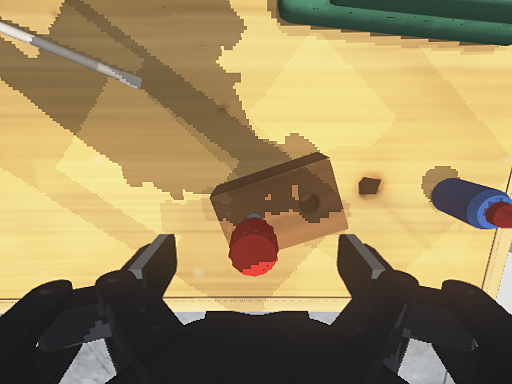

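Head at column 253 against finger middle 256: hand needs about 1.3 mm in -x; then grip.

```bash
python3 -m jog '0.015 -0.013 0.045 0 0 0 -1;0 0 0 0 0 0 -1;0 0 0 0 0 0 0.3;0 0 0 0 0 0 0.5;0 0 0 0 0 0 0.5' 20
python3 -m jog '0 0 0 0 0 0 1;0 0 0 0 0 0 1;0 0 0 0 0 0 1;0 0 0 0 0 0 1' 30
```

```text
time: 4.72
tool_pos: [410.4, -254.9, 224.2]
tcp_rot: [-180.0, 0.0, 90.0]
ft_force: [0.4, 0.8, 0.2]
finger_gap: 32.0
grip_force: 0.0
time: 5.22
tool_pos: [410.5, -254.9, 224.3]
tcp_rot: [180.0, 0.0, 90.0]
ft_force: [-1.0, -0.4, 1.6]
finger_gap: 22.6
grip_force: 29.3
```

```bash
python3 -m jog '0 0 -0.1 0 0 0 1;0 0 -0.3 0 0 0 1;0 0 -0.55 0 0 0 1;0 0 -0.6 0 0 0 1;0 0 -0.55 0 0 0 1'
python3 -m jog '0.497 0.159 0 0 0 0 1;0.497 0.159 0 0 0 0 1;0.497 0.159 0 0 0 0 1;0.497 0.159 0 0 0 0 1'
python3 -m jog '0.497 0.159 0 0 0 0 1;0.497 0.159 0 0 0 0 1;0.497 0.159 0 0 0 0 1;0 0 0 0 0 0 1;0 0 0 0 0 0 1'
python3 - <<'E'
from h import *
W=snapshot("wrist");T=snapshot("top");S=snapshot("side");s=sense();print(s["tool_pos"],s["tcp_rot"])
t=s["tool_pos"]
print("bore",proj(W,(522,93,199)),"tip",proj(W,(t[0],t[1],214)))
a=cv2.resize(W["img"][160:384,120:400],None,fx=1.8,fy=1.8,interpolation=cv2.INTER_CUBIC)
b=cv2.resize(S["img"][110:210,230:330],(403,403),interpolation=cv2.INTER_CUBIC)[:,:290]
cv2.imwrite("pics/w4.png",np.hstack([a,b])[:,:,::-1])
cv2.imwrite("pics/w4f.png",W["img"][:,:,::-1])
E
```

```text
time: 5.85
tool_pos: [410.1, -254.5, 437.0]
tcp_rot: [180.0, 0.0, 90.0]
ft_force: [1.0, -0.9, -0.9]
finger_gap: 23.1
grip_force: 29.9
time: 6.35
tool_pos: [474.0, -54.4, 434.9]
tcp_rot: [180.0, 0.0, 90.0]
ft_force: [1.6, -0.1, -0.8]
finger_gap: 23.2
grip_force: 29.9
time: 6.98
tool_pos: [521.5, 93.1, 434.3]
tcp_rot: [-180.0, 0.0, 90.0]
ft_force: [-0.3, -0.4, -1.4]
finger_gap: 22.8
grip_force: 29.9
[521.56844901  91.96582349 434.3713276 ] [1.79997581e+02 1.52787328e-02 8.99064992e+01]
bore [257.85622486 207.22378158] tip [257.35820641 214.7463894 ]
```

View pics/w4.png

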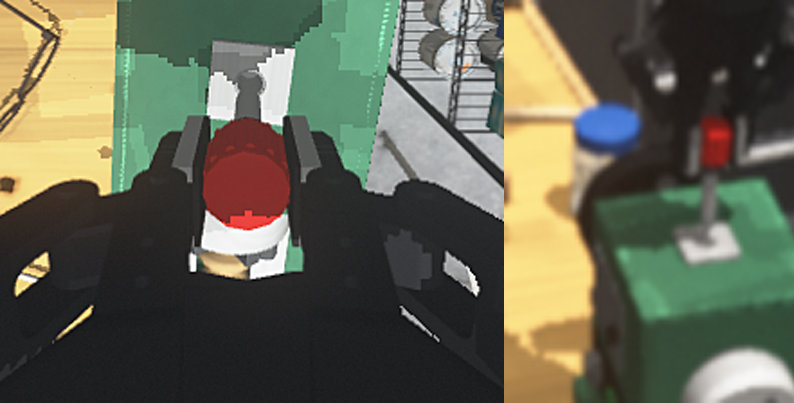

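Wrist view: pin hangs straight, tip right next to the bore (crop about (250,84)); side view confirms the tip over the bush. I'll zoom in.

Run:
```python
import cv2,numpy as np
W=cv2.imread("pics/w4f.png")
a=cv2.resize(W[175:235,225:290],None,fx=10,fy=10,interpolation=cv2.INTER_NEAREST)
a=np.clip(a.astype(float)*1.5,0,255).astype(np.uint8)
cv2.imwrite("pics/w5.png",a)
```

```text
(no output)
```

View pics/w5.png

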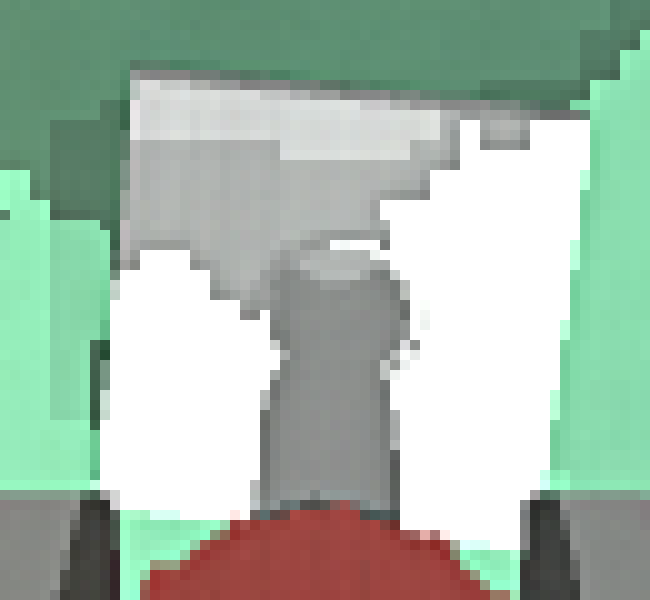

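Run:
```python
from h import *
W=snapshot("wrist");s=sense();t=s["tool_pos"];print(t)
for n,z in (("headtop",131.3),("collarbot",175.3),("tip",218.3)):
  for dy in (0,3): print(n,dy,proj(W,(t[0],t[1]+dy,t[2]-z)))
for X in ((522,93),(523,93),(522,95)): print(X,proj(W,(*X,199)))
print("hole meas",plane(W,(259.3,206.5),199))
h=cv2.cvtColor(W["img"],cv2.COLOR_RGB2HSV).astype(int)
red=((h[...,0]<6)|(h[...,0]>174))&(h[...,1]>150)&(h[...,2]>50)
b=blob(red,(256,255),40);print(b)
```

```text
[521.60174466  91.94316605 434.37838379]
headtop 0 [257.63019797 282.88993846]
headtop 3 [257.62943038 276.64685648]
collarbot 0 [257.34136425 239.03933384]
collarbot 3 [257.3395086  234.29523113]
tip 0 [257.17924451 214.39076633]
tip 3 [257.1771842  210.54991742]
(522, 93) [257.62821278 205.9919892 ]
(523, 93) [258.87527239 205.99071124]
(522, 95) [257.62803819 203.60836816]
hole meas [523.34124475  92.57106216 199.        ]
[(3.6, 2246, [256.21, 258.55], [233, 226, 48, 62])]
```

```bash
python3 -m jog '-0.015 0.012 0.12 0 0 0 1;0 0 0 0 0 0 1;0 0 0 0 0 0 1'
python3 - <<'E'
from h import *
W=snapshot("wrist");s=sense();t=s["tool_pos"];print(t)
for dy in (0,3):
  for n,z in (("headtop",143.3),("tip",218.3)): print(n,dy,proj(W,(t[0],t[1]+dy,t[2]-z)))
print("hole pred",proj(W,(523.3,92.6,199)))
h=cv2.cvtColor(W["img"],cv2.COLOR_RGB2HSV).astype(int)
red=((h[...,0]<6)|(h[...,0]>174))&(h[...,1]>150)&(h[...,2]>50)
print(blob(red,(256,255),40))
g=W["img"].mean(2).astype(int)
print("cols",list(range(244,274)))
for r in range(186,228): print(r,' '.join('%3d'%v for v in g[r,244:274]))
cv2.imwrite("pics/w6f.png",W["img"][:,:,::-1])
E
```

```text
time: 7.55
tool_pos: [522.9, 91.3, 421.8]
tcp_rot: [-180.0, 0.0, 90.0]
ft_force: [0.2, -0.2, -0.5]
finger_gap: 23.3
grip_force: 29.9
[522.91860572  91.4234861  422.14709861]
headtop 0 [257.84042581 268.15261497]
tip 0 [257.45633205 214.43121144]
headtop 3 [257.84812365 262.38856264]
tip 3 [257.45983223 210.5835897 ]
hole pred [257.9465576  210.80910126]
[(2.3, 2384, [256.42, 257.21], [233, 226, 48, 62])]
cols [244, 245, 246, 247, 248, 249, 250, 251, 252, 253, 254, 255, 256, 257, 258, 259, 260, 261, 262, 263, 264, 265, 266, 267, 268, 269, 270, 271, 272, 273]
186 145 141 142 142 144 146 143 146 132 133 134 117 118 102 102 103  87  87  88  88  89  90  80  81  82  72  72  72  73  73
187 144 139 140 141 142 143 142 143 144 146 146 145 146 147 149 148 147 148 131 133 131 132 117 104 105 107  91  91  91  92
188 140 137 138 140 141 141 139 141 142 143 144 143 143 144 144 144 144 145 145 145 143 143 146 149 122 123 122 120 120 113
189 141 138 139 139 140 140 138 141 144 143 142 142 143 143 143 142 143 142 143 142 142 142 146 149 119 121 120 118 119 119
190 141 137 138 139 141 139 138 141 142 
[... 3971 characters left out ...]
  94  95  94  94  94  92  94  92  90  87  61 254 234 225 225 226 227 228 227 226
223 222 223 222 220 228 244 116  79  88  93  94  95  96  97  94  95  93  94  91  86  62 254 233 225 225 227 227 228 227 227
224 222 223 221 220 228 246 114  81  91  95  98 100  82 101 100  98  97  95  92  87  63 255 234 226 224 227 227 228 226 227
225 221 222 236 239 251 255 130  87  97  71  74  53  48  55  67  70  73  86  96  91  67 220 235 225 225 227 227 227 226 227
226 219 222 240 252 164 184  65  68  50  54  64  60  61  61  62  62  62  50  52  57  49 221 243 230 229 228 228 227 225 226
227 238 243 253 228  54  68  53  62  60  60  62  62  63  62  62  63  62  59  64  56  42 175 228 248 245 239 234 228 225 227
```

Numbers show the shank centre (col 257.4) within 0.3 mm of the bore centre (col 257.0), with y matching within about 1 mm. I'll lower gently and watch the force.

```bash
for i in 1; do python3 -m jog '0 0 0.03 0 0 0 1;0 0 0.02 0 0 0 1;0 0 0 0 0 0 1'; python3 -m jog '0 0 0.015 0 0 0 1;0 0 0.015 0 0 0 1';done; python3 -c "
from bench import *;s=sense();print(s['ft_force'],s['wrist_torque'],s['tool_pos'])"
```

```text
time: 7.98
tool_pos: [522.9, 91.6, 416.9]
tcp_rot: [-180.0, 0.0, 90.0]
ft_force: [0.0, -0.2, 0.0]
finger_gap: 23.0
grip_force: 29.9
time: 8.22
tool_pos: [523.0, 91.6, 414.2]
tcp_rot: [180.0, -0.0, 90.0]
ft_force: [0.2, 0.2, 0.6]
finger_gap: 22.6
grip_force: 30.0
[0.24354479 0.21049938 0.60582463] [ 0.13827864 -0.00535106 -0.01878492] [522.95304216  91.61802163 414.18121774]
```

```bash
python3 -m jog '0 0 0.015 0 0 0 1;0 0 0.015 0 0 0 1'; python3 -c "
from bench import *;s=sense();print(s['ft_force'],s['wrist_torque'],s['tool_pos'])"
```

```text
time: 8.48
tool_pos: [522.9, 91.7, 411.1]
tcp_rot: [-180.0, -0.0, 90.0]
ft_force: [-1.2, 0.8, 0.2]
finger_gap: 22.7
grip_force: 29.9
[-1.19335349  0.7906728   0.23945137] [ 0.3365938   0.20392515 -0.02056077] [522.87779892  91.72988651 411.12913352]
```

```bash
python3 -m jog '0 0 0.015 0 0 0 1;0 0 0.015 0 0 0 1'; python3 -c "
from bench import *;s=sense();print(s['ft_force'],s['wrist_torque'],s['tool_pos'])"
```

```text
time: 8.72
tool_pos: [522.9, 91.7, 408.1]
tcp_rot: [-180.0, -0.0, 90.0]
ft_force: [-0.8, 2.2, 1.4]
finger_gap: 23.2
grip_force: 29.9
[-0.84059627  2.16660151  1.4061319 ] [0.45356504 0.20594061 0.01148579] [522.89524476  91.66782897 408.09361596]
```

```bash
python3 -m jog '0.01 -0.004 0 0 0 0 1;0 0 0 0 0 0 1'; python3 -c "
from bench import *;s=sense();print(s['ft_force'],s['wrist_torque'],s['tool_pos'])"
```

```text
time: 8.98
tool_pos: [522.6, 92.4, 408.1]
tcp_rot: [180.0, 0.0, 90.0]
ft_force: [-0.0, 0.1, -0.8]
finger_gap: 22.9
grip_force: 29.9
[-0.04731549  0.07580096 -0.80752488] [0.03720153 0.01606847 0.02904212] [522.57433622  92.43321815 408.14803737]
```

```bash
python3 -m jog '0 0 0.025 0 0 0 1;0 0 0.025 0 0 0 1'; python3 -c "
from bench import *;s=sense();print(s['ft_force'],s['wrist_torque'],s['tool_pos'])"
```

```text
time: 9.22
tool_pos: [522.6, 92.5, 403.0]
tcp_rot: [180.0, 0.0, 90.0]
ft_force: [0.4, -0.5, -0.7]
finger_gap: 22.9
grip_force: 29.9
[ 0.42074059 -0.49683593 -0.70422794] [ 0.02247971  0.01149807 -0.03665965] [522.56134843  92.4801461  402.99188368]
```

```bash
python3 -m jog '0 0 0.025 0 0 0 1;0 0 0.025 0 0 0 1'; python3 -c "
from bench import *;s=sense();print(s['ft_force'],s['wrist_torque'],s['tool_pos'])"
```

```text
time: 9.48
tool_pos: [522.5, 92.5, 397.9]
tcp_rot: [-180.0, 0.0, 90.0]
ft_force: [-0.1, -0.5, -0.9]
finger_gap: 23.1
grip_force: 29.9
[-0.13386468 -0.49354393 -0.87963723] [-0.0343312  -0.0402768   0.00358503] [522.51127103  92.51998415 397.91840822]
```

```bash
python3 -m jog '0 0 0.025 0 0 0 1;0 0 0.02 0 0 0 1'; python3 -c "
from bench import *;s=sense();print(s['ft_force'],s['wrist_torque'],s['tool_pos'])"
```

```text
time: 9.72
tool_pos: [522.5, 92.5, 393.5]
tcp_rot: [-180.0, 0.0, 90.0]
ft_force: [1.0, 0.1, -0.7]
finger_gap: 22.8
grip_force: 29.9
[ 0.99677798  0.1154356  -0.73723374] [-0.01710136 -0.03674542  0.01338677] [522.54086039  92.54339168 393.49538777]
```

```bash
python3 -m jog '0 0 0.025 0 0 0 1;0 0 0 0 0 0 0.3;0 0 0 0 0 0 -0.5;0 0 0 0 0 0 -1;0 0 0 0 0 0 -1' 20
python3 -m jog '0 0 -0.05 0 0 0 -1;0 0 -0.3 0 0 0 -1;0 0 -0.4 0 0 0 -1;0 0 0 0 0 0 0'
python3 - <<'E'
from h import *
W=snapshot("wrist");S=snapshot("side");T=snapshot("top")
for n,d in (("w",W),("s",S),("t",T)):
    h=cv2.cvtColor(d["img"],cv2.COLOR_RGB2HSV).astype(int)
    red=((h[...,0]<6)|(h[...,0]>174))&(h[...,1]>150)&(h[...,2]>50)
    p=proj(d,(522.5,93,233));print(n,p,blob(red,p,20))
    p=proj(d,(522.5,93,219));print(p)
E
```

```text
time: 10.35
tool_pos: [522.6, 92.6, 391.3]
tcp_rot: [180.0, -0.0, 90.0]
ft_force: [0.2, 0.4, -0.2]
finger_gap: 82.0
grip_force: 0.0
time: 10.85
tool_pos: [523.2, 92.6, 471.0]
tcp_rot: [179.6, -0.0, 90.0]
ft_force: [-0.3, 0.0, -0.2]
finger_gap: 69.7
grip_force: 0.0
w [254.09726339 206.04928068] [(3.1, 808, [251.11, 206.75], [235, 188, 32, 36])]
[254.1226758  201.09988379]
s [279.40022668 159.32808484] [(0.9, 102, [279.51, 158.47], [275, 153, 10, 13])]
[279.13281996 163.63116626]
t [259.17610547 162.00230901] []
[259.22822675 163.07563429]
```

Pin is riding on the drum (side row 158.5 vs 159.3 predicted; fully home would be 163.6). Next, the wheel.

```bash
python3 -m jog '0.42 0.033 0 0 0 0 1;0.42 0.033 0 0 0 0 1;0.42 0.033 0.2 0 0 0 1;0 0 0 0 0 0 1;0 0 0 0 0 0 1'
python3 - <<'E'
from h import *
W=snapshot("wrist");S=snapshot("side");T=snapshot("top");s=sense();t=s["tool_pos"];print(t,s["finger_gap"])
for n,d in (("w",W),("s",S),("t",T)):
    h=cv2.cvtColor(d["img"],cv2.COLOR_RGB2HSV).astype(int)
    y=(h[...,0]>22)&(h[...,0]<34)&(h[...,1]>170)&(h[...,2]>90)
    p=proj(d,(533,219,130));print(n,p,[b for b in blob(y,p,90)])
print("tip",proj(W,(t[0],t[1],t[2]-173)),"wheeltop",proj(W,(533,219,185)))
cv2.imwrite("pics/w7.png",W["img"][:,:,::-1])
E
```

```text
time: 11.62
tool_pos: [532.3, 218.4, 445.1]
tcp_rot: [-179.9, 0.1, 90.0]
ft_force: [0.1, -0.6, -0.1]
finger_gap: -0.0
grip_force: 0.0
[532.61327884 217.62494257 446.59478563] 0.21716598189843103
w [258.26209409 183.77786404] []
s [264.76620905 163.43485378] []
t [213.66219109 166.68997323] [(64.4, 25, [156.92, 197.08], [152, 195, 10, 5])]
tip [258.58338046 242.83987089] wheeltop [258.50867293 197.74050174]
```

View pics/w7.png

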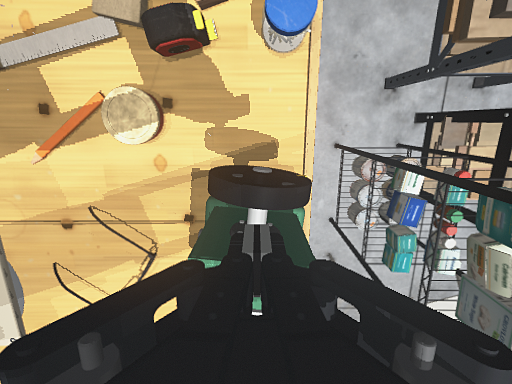

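Wrist view: wheel spans columns 207–311 (centre 259), hub near (262,171), closed fingertips at about (258,230); stripe hidden below. I'll descend to feel the rim top.

```bash
python3 -m jog '0 0.015 0.4 0 0 0 1;0 0 0.38 0 0 0 1;0 0 0 0 0 0 1;0 0 0 0 0 0 1'
python3 -m jog '0 0 0.02 0 0 0 1;0 0 0 0 0 0 1'
```

```text
time: 12.28
tool_pos: [534.5, 218.2, 370.2]
tcp_rot: [179.9, -0.0, 90.0]
ft_force: [0.4, -0.1, -0.3]
finger_gap: 0.1
grip_force: 0.0
time: 12.52
tool_pos: [534.3, 218.6, 367.6]
tcp_rot: [179.9, -0.0, 90.0]
ft_force: [-0.1, 0.2, 0.0]
finger_gap: -0.3
grip_force: 0.0
```

```bash
python3 -m jog '0 0 0.03 0 0 0 1;0 0 0.02 0 0 0 1' | grep -E "pos|force: \["
for a in 1; do python3 -m jog '0 0 0.01 0 0 0 1;0 0 0 0 0 0 1' | grep -E "pos|force: \["; done
```

```text
tool_pos: [533.9, 218.6, 361.1]
ft_force: [0.5, 0.8, -0.2]
tool_pos: [533.9, 218.6, 360.0]
ft_force: [0.2, 0.9, 0.5]
```

```bash
python3 -m jog '0 0 0.01 0 0 0 1;0 0 0 0 0 0 1' | grep -E "pos|force: \["
```

```text
tool_pos: [534.0, 218.6, 359.3]
ft_force: [0.5, 0.2, -0.7]
```

```bash
python3 -m jog '0 0 0.01 0 0 0 1;0 0 0 0 0 0 1' | grep -E "pos|force: \["
```

```text
tool_pos: [534.3, 218.5, 359.3]
ft_force: [-0.6, -1.3, 4.8]
```

```bash
python3 -m jog '0 0.06 -0.002 0 0 0 1;0 0.06 0 0 0 0 1' | grep -E "pos|force: \["; python3 -c "
from bench import *;s=sense();print(s['ft_force'],s['wrist_torque'],s['tool_pos'])"
```

```text
tool_pos: [546.4, 218.3, 359.2]
ft_force: [-0.9, -0.6, 3.8]
[-0.94308839 -0.55304915  3.77490339] [-0.4243123   0.21739291 -0.0295472 ] [546.3636146  218.32672196 359.16763293]
```

```bash
python3 -m jog '0 0.07 0.003 0 0 0 1;0 0.07 0.011 0 0 0 1;0 0.07 0.022 0 0 0 1' | grep -E "time|pos|force: \["; python3 -c "
from h import *
s=sense();print(s['ft_force'],s['wrist_torque'],s['tool_pos'])
for n in ('wrist','side','top'):
    d=snapshot(n);h=cv2.cvtColor(d['img'],cv2.COLOR_RGB2HSV).astype(int)
    y=(h[...,0]>20)&(h[...,0]<36)&(h[...,1]>150)&(h[...,2]>70)
    p=proj(d,(533,219,150));print(n,p,blob(y,p,60));cv2.imwrite('pics/a_'+n+'.png',d['img'][:,:,::-1])
"
```

```text
time: 14.15
tool_pos: [567.3, 218.7, 354.1]
ft_force: [-0.1, 0.3, 0.1]
[-0.10291297  0.26743738  0.06198361] [-0.02535546  0.01893303  0.01138168] [567.30996264 218.69860719 354.09794733]
wrist [207.64942701 220.94339728] []
side [264.97647064 157.92994759] [(39.8, 5, [225.2, 156.8], [224, 156, 3, 3])]
top [212.88134765 165.31910444] []
```

```bash
python3 -m jog '0 0 -0.12 0 0 0 1;0 -0.58 0 0 0 0 1;0 0 0.06 0 0 0 1;0 0.04 0.01 0 0 0 1;0 0.06 0 0 0 0 1' | grep -E "time|pos|force: \["
```

```text
time: 14.92
tool_pos: [520.2, 218.7, 361.0]
ft_force: [-1.0, 0.2, -0.2]
```

```bash
python3 -m jog '0 0.07 0.004 0 0 0 1;0 0.07 0 0 0 0 1' | grep -E "time|pos|force: \["
```

```text
time: 15.18
tool_pos: [534.1, 218.4, 359.7]
ft_force: [-0.1, -2.3, 3.7]
```

```bash
python3 -m jog '0 0.08 0 0 0 0 1;0 0.08 0 0 0 0 1;0 0.08 0.012 0 0 0 1' | grep -E "time|pos|force: \["; python3 -c "
from h import *
s=sense();print(s['ft_force'],s['wrist_torque'],s['tool_pos'])
for n in ('wrist','side','top'):
    d=snapshot(n);h=cv2.cvtColor(d['img'],cv2.COLOR_RGB2HSV).astype(int)
    y=(h[...,0]>20)&(h[...,0]<36)&(h[...,1]>150)&(h[...,2]>70)
    red=((h[...,0]<6)|(h[...,0]>174))&(h[...,1]>150)&(h[...,2]>50)
    p=proj(d,(533,219,150));print(n,p,blob(y,p,60));p=proj(d,(522.5,93,233));print('pin',p,proj(d,(522.5,93,219)),blob(red,p,20));cv2.imwrite('pics/b_'+n+'.png',d['img'][:,:,::-1])
"
```

```text
time: 15.55
tool_pos: [557.5, 218.6, 357.9]
ft_force: [1.0, 0.5, 0.3]
[1.00195433 0.45805476 0.3333656 ] [0.01517463 0.04376724 0.02963592] [557.51053012 218.64596662 357.90676596]
wrist [222.38012871 218.98298069] [(49.4, 18, [259.83, 186.78], [255, 186, 10, 3])]
pin [189.13472436 507.39245394] [195.35575666 472.02721255] []
side [264.97647064 157.92994759] [(39.8, 5, [225.2, 156.8], [224, 156, 3, 3])]
pin [279.40022668 159.32808484] [279.13281996 163.63116626] [(1.2, 101, [279.19, 158.18], [275, 152, 9, 14])]
top [212.88134765 165.31910444] []
pin [259.17610547 162.00230901] [259.22822675 163.07563429] [(0.8, 54, [259.22, 162.78], [256, 159, 8, 9])]
```

Run:
```python
import cv2
for n in "ab":
    d=cv2.imread(f"pics/{n}_wrist.png");h=cv2.cvtColor(d,cv2.COLOR_BGR2HSV).astype(int)
    print(n)
    for r in range(160,262,3):
        print(r,''.join('K' if v<60 and s<120 else 'Y' if 20<H<36 and s>150 else 'o' if H<25 and s>60 else 'G' if 50<H<95 and s>80 else '.' for H,s,v in h[r,130:330:2]))
```

```text
a
160 ........oo............ooooooooooooooooooooooooooooooooooooooooooooooooooooooooooooooo...............
163 ..........................oooooooooooooooooooooooooooooooooooooooooooooooooo.oooooooo...............
166 ........ooooooooooooooooooo...ooooooooooooooooooooooooooooooooooooooooooooooooooooooo...............
169 .........o................ooooooooooooooooooooooooooooooooooooooooooooooooooooooooooo...............
172 oo......oooooooo.o.oooooooooooooooooooooooooooooooooooooooooooooooooooooooooooooooooo...............
175 ooooo....o.....oooooooooooooooooooooooooooooooooooooooooooooooooooooooooooooooooooooo...............
178 ooooooooooooooooooooooooooooooooooooooooooooooooooooooooooooooooooooooooooooooooooooo...............
181 ooooooooooooooooooooooooooooooooooooooooooooooooooooooooooooooooooooooooooooooooooooo...............
184 oooooooooooooooooooKKKoKKKKKKKKKKKKKKKKKKKKKKKKKKKKoooooooooooooooooooooooooooooooooo...............
187 oooooooooooooooooooooooooKKKKKKKKKKKKK.........KKKKKKKKKKKKKooooooooooooooooooooooooo...............
190 ooooooooooooooooooooooooKKKKKKKKKKKKK.......
[... 5343 characters left out ...]
KKKKKKKKKKKKKKKKKKKKKKKKKKK.....KKK......KKKKKKKKKKKGoooo.............
244 oooooooooooooooooooKKKKKKKKKKKKKKKKKKKKKKKKKKKKKKKKKKKKKK.....KKKK.....KKKKKKKKKKG.oooo.............
247 ooooooooooooooooooo...KKKKKKKKKKKKKKKKKKKKKKKKKKKKKKKKKK......KKKK.....KKKKKKKKGGGooooo.............
250 oooooooooooooooooo.......KKKKKKKKKKKKKKKKKKKKKKKKKKKKKKK......KKKK.....KKKKKKKKGGGooooo.............
253 ooooooooooooooooo.............KKKKKKKKKKKKKKKKKKKKKKKKKKKKK...KKKK...KKKKKKKKKKGGGooooo.............
256 oooooooooooooooo.................G.....KKKKKKKKKKKKKKKKKKKKKK.KKKK.KKKKKKKKKKKKKGGooooo.............
259 ooooooooooooooo.............KKKKKKKKK..........KKKKKKKKKKKKKK.KKKKKKKKKKKKKKKKKKK.ooooo.............
```

The stripe is visible at the wheel's lower +x side and moved towards the bottom, so turning the other way (rim top towards -x) is shorter.

```bash
python3 -m jog '0 -0.07 -0.004 0 0 0 1;0 -0.08 0 0 0 0 1' | grep -E "time|pos|force: \["
```

```text
time: 15.95
tool_pos: [541.6, 219.0, 359.6]
ft_force: [1.0, 2.9, 4.6]
```

```bash
python3 -m jog '0 -0.08 0 0 0 0 1;0 -0.08 0 0 0 0 1' | grep -E "time|pos|force: \["
```

```text
time: 16.2
tool_pos: [525.2, 218.8, 359.2]
ft_force: [0.8, 2.3, 4.6]
```

```bash
python3 -m jog '0 -0.08 0.003 0 0 0 1;0 -0.08 0.01 0 0 0 1' | grep -E "time|pos|force: \["
cat > look.py <<'E'
from h import *
s=sense();print(s['ft_force'],s['tool_pos'],s['time'])
d=snapshot('wrist');h=cv2.cvtColor(d['img'],cv2.COLOR_RGB2HSV).astype(int)
y=(h[...,0]>22)&(h[...,0]<36)&(h[...,1]>150)&(h[...,2]>70)
p=proj(d,(533,219,150))
for b in blob(y,p,90):
    o,v=ray(d,b[2]);q=o+v*(230-o[1])/v[1]
    f=lambda t:np.hypot((o+t*v)[0]-534,(o+t*v)[2]-130)-55
    tt=[t for t in np.linspace(50,500,2000) if f(t)<0.5]
    c=o+tt[0]*v if tt else o*0
    print('Y',b,'face',np.round(q),'ang from top',round(np.degrees(np.arctan2(q[0]-534,q[2]-130))),'rim',np.round(c),round(np.degrees(np.arctan2(c[0]-534,c[2]-130))))
d=snapshot('side');h=cv2.cvtColor(d['img'],cv2.COLOR_RGB2HSV).astype(int)
red=((h[...,0]<6)|(h[...,0]>174))&(h[...,1]>150)&(h[...,2]>50)
print('pin row (ride 158.3, home ~162.6)',[b[2] for b in blob(red,(279.5,160),12)])
E
python3 look.py
```

```text
time: 16.45
tool_pos: [509.0, 218.2, 356.5]
ft_force: [-0.5, 0.7, -0.6]
[-0.50937095  0.7052015  -0.56360306] [509.02294751 218.23853809 356.48317637] 16.45
pin row (ride 158.3, home ~162.6) [[281.57, 157.91]]
```

```bash
python3 -m jog '0 0.02 -0.06 0 0 0 1;0 0.46 0 0 0 0 1;0 0 0.02 0 0 0 1' | grep -E "time|pos|force: \["; python3 look.py
```

```text
time: 16.92
tool_pos: [560.1, 218.1, 360.6]
ft_force: [-0.4, 0.5, -0.2]
[-0.39442317  0.47361847 -0.16633897] [560.09600132 218.06238841 360.57996685] 16.925
pin row (ride 158.3, home ~162.6) [[281.61, 157.92]]
```

```bash
python3 -m jog '0 -0.06 0.022 0 0 0 1;0 -0.08 0 0 0 0 1' | grep -E "time|pos|force: \["
```

```text
time: 17.27
tool_pos: [543.0, 218.6, 359.2]
ft_force: [0.6, -0.5, 0.5]
```

```bash
python3 -m jog '0 -0.07 0.005 0 0 0 1;0 -0.07 0 0 0 0 1' | grep -E "time|pos|force: \["
```

```text
time: 17.52
tool_pos: [529.2, 218.7, 359.1]
ft_force: [0.3, 0.9, 0.5]
```

```bash
python3 -m jog '0 -0.05 0.012 0 0 0 1;0 -0.06 0.002 0 0 0 1' | grep -E "time|pos|force: \["
```

```text
time: 17.77
tool_pos: [518.7, 218.8, 358.0]
ft_force: [-0.4, 0.5, 1.6]
```

```bash
python3 -m jog '0 -0.06 0.006 0 0 0 1' | grep -E "time|pos|force: \["; python3 look.py
```

```text
time: 17.9
tool_pos: [512.5, 218.6, 356.6]
ft_force: [-0.2, -0.7, 0.7]
[-0.1890101  -0.70666593  0.65593069] [512.49404829 218.58915455 356.64364162] 17.9
Y (73.8, 9, [359.0, 205.78], [356, 205, 6, 3]) face [581. 230. 153.] ang from top 64 rim [576. 234. 166.] 49
pin row (ride 158.3, home ~162.6) [[281.57, 157.91]]
```

Stripe has come up to about +64° from top. Next stroke.

```bash
python3 -m jog '0 0.02 -0.05 0 0 0 1;0 0.42 0 0 0 0 1;0 0 0.02 0 0 0 1' | grep -E "time|pos|force: \["; python3 look.py
```

```text
time: 18.38
tool_pos: [558.8, 218.1, 358.9]
ft_force: [-0.3, -0.1, -0.5]
[-0.31280325 -0.10966743 -0.48082442] [558.77741233 218.0733175  358.92904053] 18.375
Y (74.8, 6, [295.0, 226.5], [295, 224, 1, 6]) face [579. 230. 194.] ang from top 35 rim [586. 212. 150.] 68
Y (75.3, 5, [296.0, 220.0], [296, 218, 1, 5]) face [581. 230. 184.] ang from top 41 rim [587. 216. 148.] 71
Y (77.7, 8, [297.5, 205.38], [296, 204, 3, 5]) face [586. 230. 156.] ang from top 63 rim [588. 226. 143.] 76
pin row (ride 158.3, home ~162.6) [[281.49, 157.85]]
```

```bash
python3 -m jog '0 -0.05 0.015 0 0 0 1;0 -0.06 0.01 0 0 0 1' | grep -E "time|pos|force: \["
```

```text
time: 18.73
tool_pos: [545.5, 218.8, 358.2]
ft_force: [0.5, 1.2, 6.3]
```

```bash
python3 -m jog '0 -0.07 -0.003 0 0 0 1;0 -0.07 0 0 0 0 1' | grep -E "time|pos|force: \["; python3 look.py
```

```text
time: 18.98
tool_pos: [531.3, 218.9, 358.2]
ft_force: [0.5, 2.5, 3.7]
[0.46594369 2.49337386 3.65363   ] [531.26551203 218.88025864 358.16983952] 18.975
Y (73.0, 6, [329.67, 238.5], [329, 236, 2, 6]) face [567. 230. 206.] ang from top 23 rim [581. 209. 160.] 57
Y (74.8, 9, [333.89, 213.89], [333, 212, 3, 6]) face [579. 230. 170.] ang from top 49 rim [584. 225. 154.] 64
pin row (ride 158.3, home ~162.6) [[281.54, 157.87]]
```

```bash
python3 -m jog '0 -0.06 0.002 0 0 0 1;0 -0.06 0.006 0 0 0 1' | grep -E "time|pos|force: \["; python3 look.py
```

```text
time: 19.32
tool_pos: [519.8, 218.8, 357.2]
ft_force: [-0.1, 1.7, 3.8]
[-0.06354473  1.72053919  3.84408418] [519.75085996 218.81202619 357.17931269] 19.325
Y (72.1, 14, [344.43, 242.0], [343, 237, 4, 11]) face [561. 230. 209.] ang from top 19 rim [577. 209. 165.] 51
Y (73.0, 13, [348.69, 222.54], [348, 217, 3, 12]) face [572. 230. 184.] ang from top 35 rim [580. 221. 161.] 56
pin row (ride 158.3, home ~162.6) [[281.59, 157.97]]
```

```bash
python3 -m jog '0 -0.06 0.008 0 0 0 1;0 0 -0.06 0 0 0 1;0 0.42 0 0 0 0 1;0 0 0.03 0 0 0 1;0 -0.05 0.015 0 0 0 1' | grep -E "time|pos|force: \["; python3 look.py
```

```text
time: 20.05
tool_pos: [550.7, 218.3, 356.6]
ft_force: [0.9, 0.5, 7.0]
[0.86118204 0.45668575 7.04037085] [550.72945056 218.28159053 356.56186909] 20.05
Y (64.2, 148, [294.56, 234.26], [290, 218, 10, 34]) face [569. 230. 201.] ang from top 26 rim [574. 215. 168.] 46
pin row (ride 158.3, home ~162.6) [[281.67, 158.09]]
```

```bash
python3 -m jog '0 -0.05 0.008 0 0 0 1;0 -0.06 0 0 0 0 1' | grep -E "time|pos|force: \["
```

```text
time: 20.4
tool_pos: [539.5, 219.0, 357.5]
ft_force: [0.6, 3.2, 3.6]
```

```bash
python3 -m jog '0 -0.06 0 0 0 0 1;0 -0.06 0 0 0 0 1' | grep -E "time|pos|force: \["; python3 look.py
```

```text
time: 20.65
tool_pos: [527.5, 218.9, 357.2]
ft_force: [0.4, 2.3, 4.2]
[0.38128209 2.33543816 4.22781495] [527.52400001 218.89903048 357.1888655 ] 20.65
Y (48.2, 238, [307.53, 241.83], [302, 223, 13, 35]) face [552. 230. 209.] ang from top 13 rim [558. 217. 180.] 25
pin row (ride 158.3, home ~162.6) [[281.57, 157.91]]
```

```bash
python3 -m jog '0 -0.06 0.004 0 0 0 1;0 -0.06 0.006 0 0 0 1' | grep -E "time|pos|force: \["; python3 look.py
```

```text
time: 21.0
tool_pos: [515.5, 218.6, 355.4]
ft_force: [1.1, 1.4, 1.7]
[1.06518517 1.40359823 1.71160228] [515.46220914 218.55002084 355.42630213] 21.0
Y (38.7, 262, [310.9, 246.41], [304, 231, 15, 30]) face [540. 230. 213.] ang from top 4 rim [546. 216. 184.] 13
pin row (ride 158.3, home ~162.6) [[281.57, 157.91]]
```

```bash
python3 -m jog '0 0 -0.06 0 0 0 1;0 0.4 0 0 0 0 1;0 0 0.03 0 0 0 1;0 -0.05 0.015 0 0 0 1' | grep -E "time|pos|force: \["; python3 look.py
```

```text
time: 21.6
tool_pos: [550.8, 218.2, 356.1]
ft_force: [1.6, -0.0, 5.2]
[ 1.59373061 -0.04451459  5.22722734] [550.77470785 218.22201887 356.12181952] 21.6
pin row (ride 158.3, home ~162.6) [[281.57, 157.91]]
```

```bash
python3 -m jog '0 -0.05 0.006 0 0 0 1;0 -0.05 0 0 0 0 1' | grep -E "time|pos|force: \["
```

```text
time: 21.95
tool_pos: [540.4, 218.8, 357.0]
ft_force: [-0.3, 1.6, 3.0]
```

```bash
python3 -m jog '0 -0.05 0.002 0 0 0 1;0 -0.05 0 0 0 0 1' | grep -E "time|pos|force: \["; python3 look.py
```

```text
time: 22.2
tool_pos: [530.6, 218.9, 356.9]
ft_force: [0.0, 3.0, 4.5]
[0.01315352 2.99817699 4.45781832] [530.63386603 218.92091611 356.90083624] 22.2
pin row (ride 158.3, home ~162.6) [[281.66, 158.04]]
```

```bash
python3 -m jog '0 -0.05 0.003 0 0 0 1;0 -0.05 0.005 0 0 0 1' | grep -E "time|pos|force: \["; python3 look.py
```

```text
time: 22.55
tool_pos: [520.8, 218.9, 356.1]
ft_force: [1.7, 1.3, 5.3]
[1.71262555 1.30316407 5.32536529] [520.83650741 218.91216997 356.14055263] 22.55
pin row (ride 158.3, home ~162.6) [[280.17, 163.0]]
```

The pin dropped (side row 163, the home value). I'll back off and check.

```bash
python3 -m jog '0 0 -0.1 0 0 0 1;0 0 -0.5 0 0 0 1;0 0 -0.5 0 0 0 1;0.4 0 -0.2 0 0 0 1;0 0 0 0 0 0 1'; python3 look.py
python3 - <<'E'
from h import *
S=snapshot("side");T=snapshot("top");W=snapshot("wrist")
a=cv2.resize(S["img"][110:230,210:350],(640,548),interpolation=cv2.INTER_CUBIC)
cv2.imwrite("pics/fin.png",a[:,:,::-1])
h=cv2.cvtColor(S["img"],cv2.COLOR_RGB2HSV).astype(int)
red=((h[...,0]<6)|(h[...,0]>174))&(h[...,1]>150)&(h[...,2]>50)
print(blob(red,(279.5,160),12),proj(S,(522.5,93,219)),proj(S,(522.5,93,233)))
E
```

```text
time: 23.28
tool_pos: [520.8, 260.1, 487.9]
tcp_rot: [179.8, -0.1, 90.1]
ft_force: [0.9, 0.1, -0.6]
finger_gap: 0.0
grip_force: 0.0
[ 0.93326093  0.1489596  -0.61807053] [520.81300679 260.12427058 487.94095463] 23.275
Y (11.0, 61, [255.84, 217.9], [253, 212, 7, 12]) face [521. 230. 194.] ang from top -12 rim [521. 226. 184.] -14
pin row (ride 158.3, home ~162.6) [[280.34, 163.13]]
[(3.2, 83, [280.34, 163.13], [277, 158, 8, 12])] [279.13281996 163.63116626] [279.40022668 159.32808484]
```

View pics/fin.png

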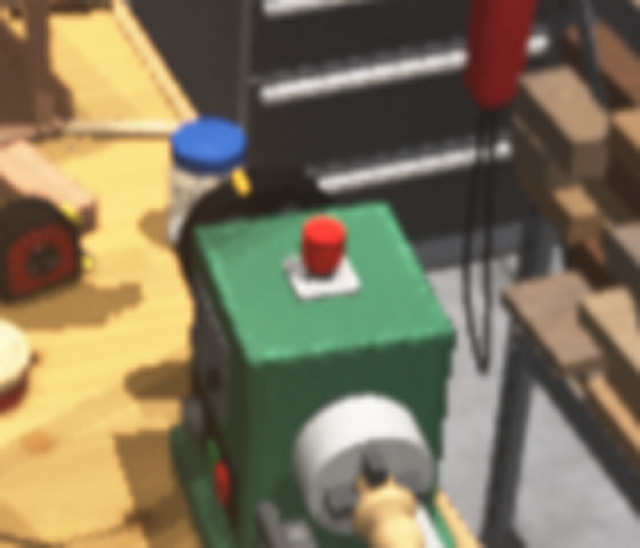

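The last picture shows the red head low and upright on the bush at crop (323,248), with the collar seated. The yellow stripe is near the rim top at (241,182), and the bystanders there are untouched.

```bash
python3 -c "
from bench import *
print(hand_in())"
```

```text
the job is handed in; nothing more can be done
None
```

The spindle is locked: the index pin dropped fully home into the notch, the robot is clear of everything and never went near the bystanders, and I handed the job in at about 23 s; the highest push I read on the pin or lathe was about 7 N, though force was not sampled during every row.

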